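# Stand the fallen sample bottle back in its row

## Task

One square sample bottle has fallen over and lies on the bench in front of the black tray. Stand it upright, cap up, on the empty one of the three marked places in the tray, in line with the two bottles that stand there; leave those two standing where they are.

Things in the scene. Friction and masses are not known exactly. Their poses are not given: they have to be found in the camera images.
- tipped_mid (a point): the fallen bottle: white, square body 50 x 50 x 92 mm, neck, round black cap 30 mm across and 24 mm long; 130 mm overall, 40 to 65 g, empty. It lies on a long side, axis 25 mm above the bench. Point on its axis, half-way along. x axis: from base to cap (level now, up when standing); the cap's middle is 53 mm along +x. Gripped by the cap with 20 N or more it does not turn in the fingers.
- place (a point): centre of the empty place, on the floor of the tray (4 mm above the bench): a grey 68 mm square on a fixed shallow black tray, 400 x 116 mm, with a lip 12 mm high all round. Three such places lie in a row along the tray, 105 mm apart; bottles stand on the other two. The y axis runs along the tray, z up.
- bottle_a: standing square white sample bottle with a round black screw cap, the same make as the fallen one (50 x 50 mm body, 130 mm tall over the cap, empty, about 50 g), in the tray. Origin at the centre of its underside, z up. It is a neighbour that stays where it is.
- bottle_b: standing square white sample bottle with a round black screw cap, the same make as the fallen one (50 x 50 mm body, 130 mm tall over the cap, empty, about 50 g), in the tray. Origin at the centre of its underside, z up. It is a neighbour that stays where it is.

How it is judged:
By the outcome, as a careful person would: the job done as asked, in the order asked, and still so for the second after the job is handed in, with the robot touching nothing.
It also fails if it takes over 42 s, if anything falls off the work surface, if the arm or the gripper's body presses on something with over 40 N, if the wrist force passes 120 N, or if a joint passes its speed limit or range.

## Robot

A 7-joint arm with a two-finger parallel gripper is mounted at the origin on the work surface. World frame = base frame: x ahead of the robot, y to its left, z up, the work surface at z = 0. Lengths are in m, angles in rad, forces in N, time in s.
With the tool pointing down it reaches from about 0.4 to 0.85 m from the base axis. Payload 4.4 kg.
Tool frame: the origin (TCP) lies at the very end of the fingers, on their centre line; the grasp point (between the pads) lies 19 mm behind it; z points along the fingers, y is the line along which they close (so a half turn about z gives the same grasp; the last joint's range is limited). The gripper opens to 94 mm and grips with 3 to 60 N. Pads are 16 mm wide; open, the fingers measure 119 mm over their backs; the gripper's body (75 mm by 177 mm) begins 78 mm behind the grasp point.
Start: joints at [1.06, 0.628, 0.038, 1.517, -0.027, 0.996, -0.02], TCP at [0.28, -0.587, 0.205] pointing down, gripper open.
Joint ranges: [-3.06, 3.06], [-0.37, 2.12], [-1.25, 1.32], [0.18, 2.47], [-1.1, 4.24], [0.23, 1.98], [-2.94, 2.94]. Speed limits (rad/s): [2.57, 2.57, 3.14, 3.14, 3.14, 3.14, 3.14].

## Interface

Orientations are given as a 3x3 rotation matrix whose columns are the frame's x, y, z axes.
In Python, from station import manip, imaging, order gives the robot as it stands.
- The arm moves only by the tool arm_command, never from a script. Its argument "commands" is a list of rows, each a list of 7 numbers: the shift along the tool's x, y, z in mm, then the turn, a rotation vector about the tool's x, y, z in degrees, then the finger opening in mm, from 0 to 94. In form: [[x, y, z, wx, wy, wz, fingers], ...]. A call has 1 to 5 rows; each row is the pose to reach, as a shift and turn from the pose commanded when the call began, along the tool's axes at that moment; what a row does not reach only later rows make up. A row lasts 1/10 s, in which the tool goes at most 50 mm and 8.59 degrees, less where a joint would pass 70% of its speed; a pose out of reach is approached as far as the arm can. A call with a gripper value outside its range is refused whole. The fingers move at their own pace and stop on an object; "grip_force" is the grip in N (left out, the last holds). Time passes only in rows, so rows that repeat a pose let the fingers close. It gives the time, the measured TCP pose, the force, the opening and the grip force at its end, in the units of the state.
- manip.observe(): the state, without advancing time (a new reading comes with each control period).
- imaging.read_camera(name): name is "scene" or "top"; returns a dict with "color" (480x640x3 uint8, red, green, blue), "vertical_fov" (degrees; the focal length in pixels is half the picture's height over the tangent of half this angle, whatever the lens; pixels are square), "cx", "cy" (the principal point, pixels), "origin" and "rotation" of the camera in the world. Camera axes: x right, y down, z forward; pixel columns grow to the right and rows downward; lengths in m; the calibration is good to about 2 mm. A picture is of the moment at which its call begins. There is no depth.
- order.sign_off(): hands the job in; it is judged then, once.
The state is a dict: "time_s": time; "joint_positions": joint angles; "qd": joint speeds; "joint_torque": joint torques, N m; "tcp_pos": TCP position; "tool_rot": TCP orientation; "contact_force": force on the tool from outside, world axes, zero at the start; "ft_torque": the same for the moment, N m; "width": finger opening in m; "finger_force": force on a finger pad.
Only numpy, scipy, OpenCV 4.12 (cv2) and the standard library are available. Lean on these libraries where they do the work, as an engineer would, in place of code of your own. Each camera call takes 0.05 s, during which the arm holds its last target. There are 200 camera calls.

## Working session

There is one attempt and no reset: what is moved stays moved. The work goes in short steps, Python scripts to look and compute and a tool call to move; the robot and the scene stay as the last step left them, time stands still between calls to the robot, and variables do not carry over. Pictures are saved under pics/ and viewed, at most 10 in all, crops included, and the job is handed in when it is done.

Besides the shell and the picture viewer there is one more tool, called after "Request:" as a command line: name --pt "numbers of a row" for each row, then --argument value for the rest. arm_command: Moves the arm, as the interface text tells. Its arguments: {"type":"object","properties":{"commands":{"type":"array","items":{"type":"array","items":{"type":"number"}}},"grip_force":{"type":"number"}},"required":["commands"]}

```bash
mkdir -p pics; ls; python3 - <<'E'
from station import manip, imaging
import cv2
s=manip.observe();print(s['time_s'],s['tcp_pos'],s['tool_rot'],s['width'])
for n in("scene","top"):
    c=imaging.read_camera(n);cv2.imwrite(f'pics/{n}1.png',c['color'][:,:,::-1]);print({k:v for k,v in c.items() if k!='color'})
E
```

```text
pics
0.0 [ 0.27942452 -0.58615909  0.20458571] [[ 9.02705538e-01  4.30258143e-01 -8.01893326e-04]
 [ 4.30258890e-01 -9.02704041e-01  1.64361143e-03]
 [-1.66951435e-05 -1.82871888e-03 -9.99998328e-01]] 0.0942046683130992
{'vertical_fov': 47.35128474663425, 'cx': 311.8760167180955, 'cy': 243.1972659438839, 'origin': array([ 0.9709292 , -0.20306406,  0.50340099]), 'rotation': array([[ 0.46564248,  0.63429728, -0.61712563],
       [ 0.88480659, -0.32016304,  0.33854532],
       [ 0.01715755, -0.7036779 , -0.71031192]])}
{'vertical_fov': 48.25945507042954, 'cx': 324.480084696151, 'cy': 239.45443678288248, 'origin': array([0.48638301, 0.01048416, 0.70011173]), 'rotation': array([[ 0.0010337 , -0.98938262,  0.14533054],
       [-0.99972942,  0.00235477,  0.02314163],
       [-0.02323814, -0.14531514, -0.98911248]])}
```

View pics/scene1.png

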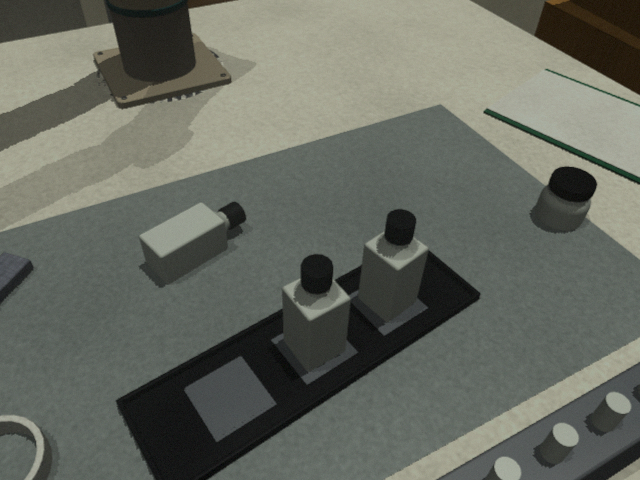

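View pics/top1.png

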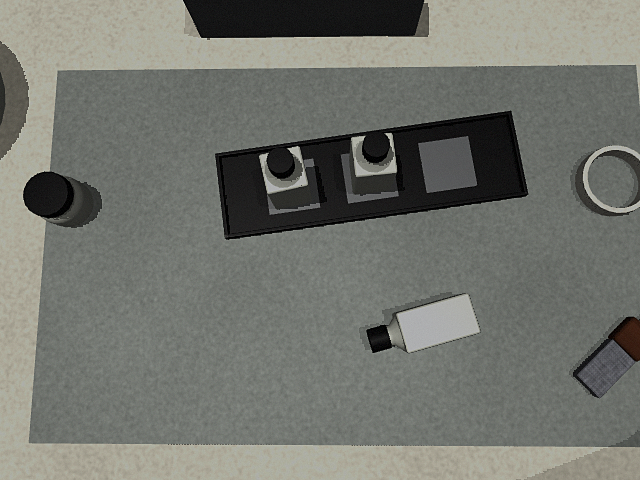

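The scene view shows the fallen bottle around (190,240) with its cap at upper right (232,215). In the top view it lies around (437,323), cap at (379,338), and the empty place is at (447,163), the right-hand one in the tray. Bottles stand at the other two.

```bash
cat > h.py <<'E'
import numpy as np, cv2
from station import manip, imaging
def cast(c,uv,z):
    f=240/np.tan(np.radians(c['vertical_fov']/2)); uv=np.asarray(uv,float).reshape(-1,2)
    d=np.c_[(uv-[c['cx'],c['cy']])/f,np.ones(len(uv))]@c['rotation'].T
    return c['origin']+d*((z-c['origin'][2])/d[:,2])[:,None]
def rect(c,mask,z):
    k=max(cv2.findContours(mask.astype(np.uint8),cv2.RETR_EXTERNAL,cv2.CHAIN_APPROX_NONE)[0],key=cv2.contourArea)
    p=cast(c,k,z)[:,:2]; r=cv2.minAreaRect((p*1000).astype(np.float32)); return r,cv2.boxPoints(r)
E
python3 - <<'E'
from h import *
c=imaging.read_camera('top');g=c['color'].max(2)
def win(u0,u1,v0,v1):
    m=np.zeros(g.shape,bool);m[v0:v1,u0:u1]=1;return m
print(g[163,447],g[323,437],g[338,379],g[328,400],g[180,500])
print('face',rect(c,(g>165)&win(350,500,280,370),.05))
print('cap',rect(c,(g<45)&win(355,395,315,365),.03))
print('place',rect(c,(g>60)&win(405,490,136,192),.004))
print('tray',rect(c,(g<50)&win(205,535,105,245),.012))
E
```

```text
88 174 30 118 19
face (((481.28839111328125, -109.23113250732422), (45.939083099365234, 88.71210479736328), 15.851347923278809), array([[ 447.07678 ,  -72.83574 ],
       [ 471.3078  , -158.17444 ],
       [ 515.5     , -145.62653 ],
       [ 491.26898 ,  -60.287827]], dtype=float32))
cap (((462.59564208984375, -41.674156188964844), (29.32574462890625, 28.623762130737305), 16.540998458862305), array([[444.46497 , -32.129097],
       [452.6142  , -59.5683  ],
       [480.72632 , -51.219215],
       [472.5771  , -23.780014]], dtype=float32))
place (((690.13330078125, -136.694091796875), (68.85999298095703, 67.45972442626953), 8.211944580078125), array([[ 651.2385 , -108.2279 ],
       [ 660.87415, -174.99591],
       [ 729.0281 , -165.16028],
       [ 719.39246,  -98.39227]], dtype=float32))
tray (((674.3480834960938, -32.68156433105469), (118.65302276611328, 399.997314453125), 8.174459457397461), array([[ 587.18695,  156.84955],
       [ 644.0617 , -239.08368],
       [ 761.5092 , -222.21268],
       [ 704.63446,  173.72055]], dtype=float32))
```

```bash
cat >> h.py <<'E'
from scipy.spatial.transform import Rotation as Ro
A=np.array([-.273,.962,0]); U=np.array([-.142,.99,0]); Z=np.array([0,0,1.])
CAP=np.array([462,-40.5,25]); PL=np.array([690,-136.6,4])
def frame(z,h):   # tool z, heading h horizontal; tool y = h x up
    y=np.cross(h,Z);y/=np.linalg.norm(y);z=z/np.linalg.norm(z);return np.c_[np.cross(y,z),y,z]
def grasp(t=45): t=np.radians(t);return frame(-np.cos(t)*Z-np.sin(t)*A,A)
def end(t=45,h=U): t=np.radians(t);return frame(np.cos(t)*h-np.sin(t)*Z,h)
def go(R,gp):  # grasp point gp in mm
    s=manip.observe();T=s['tool_rot'];p=gp+19*R[:,2]
    print('t',s['time_s'],'tcp',np.round(s['tcp_pos']*1000,1),'w',round(s['width']*1000,1),'F',np.round(s['contact_force'],1),'q',np.round(s['joint_positions'],2))
    print('shift',np.round(T.T@(p-s['tcp_pos']*1000),1),'rot',np.round(np.degrees(Ro.from_matrix(T.T@R).as_rotvec()),2))
E
python3 -c "
from h import *
R=grasp();print(R.round(3));go(R,CAP-100*R[:,2]+30*Z)"
```

```text
[[-0.193  0.962  0.193]
 [ 0.68   0.273 -0.68 ]
 [-0.707 -0.    -0.707]]
t 0.15 tcp [ 279.5 -586.3  204.8] w 93.9 F [-0.4  0.2  0.1] q [ 1.06  0.63  0.04  1.52 -0.03  1.   -0.02]
shift [ 409.2 -470.5   93.2] rot [-31.5  -37.29 -75.88]
```

Request:
arm_command --pt "33 -38 0 -2.5 -3 -6.2 94" --pt "66 -76 0 -5 -6 -12.4 94" --pt "99 -114 0 -7.5 -9 -18.6 94" --pt "132 -152 0 -10 -12 -24.8 94" --pt "165 -190 0 -12.5 -15 -31 94"

```text
time_s: 0.65
tcp_pos: [0.3468, -0.345, 0.2056]
tool_rot: [[0.539, 0.841, -0.05], [0.787, -0.523, -0.326], [-0.301, 0.136, -0.944]]
contact_force: [1.4, 0.6, -0.1]
width: 0.094
finger_force: 0.0
```

```bash
python3 -c "
from h import *
R=grasp();go(R,CAP-100*R[:,2]+30*Z)"
```

```text
t 0.65 tcp [ 346.8 -345.   205.6] w 94.0 F [ 1.4  0.6 -0.1] q [ 0.36  0.35  0.15  2.13  0.48  0.59 -0.46]
shift [ 364.7 -117.2  -34.3] rot [-18.61 -22.42 -44.85]
```

Request:
arm_command --pt "46 -15 -4 -2.8 -3.4 -6.8 94" --pt "92 -30 -8 -5.6 -6.8 -13.6 94" --pt "138 -45 -12 -8.4 -10.2 -20.4 94" --pt "184 -60 -16 -11.2 -13.6 -27.2 94" --pt "230 -74 -20 -14 -17 -34 94"

```text
time_s: 1.15
tcp_pos: [0.407, -0.1327, 0.1491]
tool_rot: [[0.001, 0.996, 0.095], [0.785, 0.057, -0.616], [-0.619, 0.075, -0.782]]
contact_force: [1.9, 0.9, -0.7]
width: 0.0939
finger_force: 0.0
```

```bash
python3 -c "
from h import *
R=grasp();go(R,CAP-100*R[:,2]+30*Z)"
```

```text
t 1.15 tcp [ 407.  -132.7  149.1] w 93.9 F [ 1.9  0.9 -0.7] q [-0.51  0.56  0.25  2.36  1.06  0.62 -1.25]
shift [138.5  44.9 -58.3] rot [ -5.13  -6.11 -12.22]
```

Request:
arm_command --pt "40 13 -17 -2.5 -3 -6 94" --pt "80 26 -34 -5.1 -6.1 -12.2 94" --pt "138 45 -58 -5.1 -6.1 -12.2 94" --pt "138 45 -58 -5.1 -6.1 -12.2 94" --pt "138 45 -58 -5.1 -6.1 -12.2 94"

```text
time_s: 1.65
tcp_pos: [0.4473, 0.0148, 0.1115]
tool_rot: [[-0.192, 0.963, 0.19], [0.684, 0.271, -0.677], [-0.704, 0.0, -0.711]]
contact_force: [0.2, -0.7, 0.5]
width: 0.0944
finger_force: 0.0
```

```bash
python3 -c "
from h import *
R=grasp();go(R,CAP)
c=imaging.read_camera('scene');cv2.imwrite('pics/s2.png',c['color'][:,:,::-1])"
```

```text
t 1.65 tcp [447.3  14.8 111.5] w 94.4 F [ 0.2 -0.7  0.5] q [-0.77  0.74  0.12  2.18  0.93  0.82 -1.24]
shift [ 20.1  -0.8 120.7] rot [-0.1  -0.29 -0.1 ]
```

View pics/s2.png

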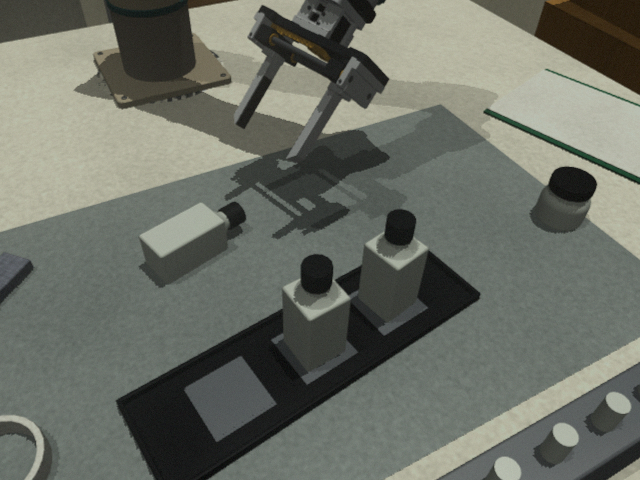

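The fingers, tips at (238,125) and (292,157), aim at the cap at (232,215) with the right tilt. Going in.

Request:
arm_command --pt "10 0 40 0 0 0 94" --pt "20 0 80 0 0 0 94" --pt "20 0 110 0 0 0 94" --pt "20 0 120 0 0 0 94" --pt "20 0 120 0 0 0 94"

```text
time_s: 2.2
tcp_pos: [0.4632, -0.0606, 0.0143]
tool_rot: [[-0.187, 0.965, 0.183], [0.682, 0.261, -0.684], [-0.707, -0.003, -0.707]]
contact_force: [0.3, -1.1, 0.5]
width: 0.094
finger_force: 0.0
```

```bash
python3 -c "
from h import *
R=grasp();go(R,CAP)
c=imaging.read_camera('top');cv2.imwrite('pics/t3.png',cv2.resize(c['color'][240:420,280:520,::-1],None,fx=3,fy=3))"
```

```text
t 2.2 tcp [463.2 -60.6  14.3] w 94.0 F [ 0.3 -1.1  0.5] q [-0.71  0.98  0.27  2.24  1.27  0.56 -1.55]
shift [ 6.3  4.3 -2.5] rot [-0.63  0.03 -0.35]
```

View pics/t3.png

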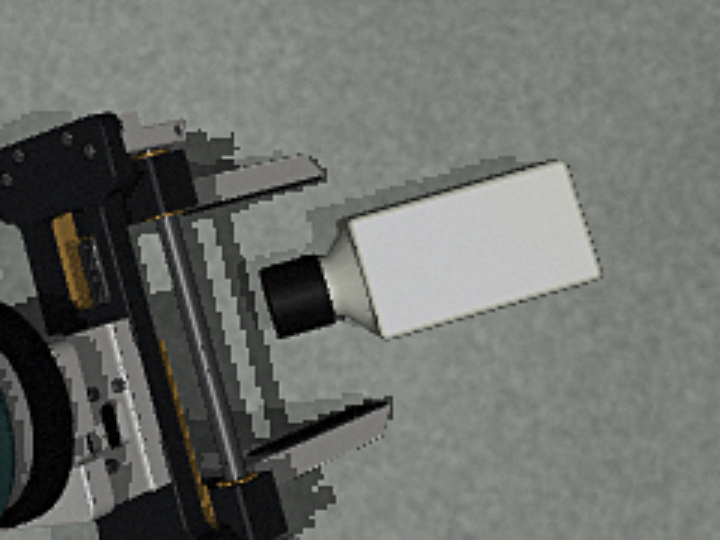

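The cap (crop 300,297) sits between the open fingers, centred to within a few mm. I'll let the arm settle before correcting.

Request:
arm_command --pt "0 0 0 0 0 0 94" --pt "0 0 0 0 0 0 94" --pt "0 0 0 0 0 0 94"

```text
time_s: 2.55
tcp_pos: [0.4651, -0.0554, 0.0139]
tool_rot: [[-0.189, 0.964, 0.188], [0.684, 0.267, -0.679], [-0.704, 0.0, -0.71]]
contact_force: [0.8, 0.5, 0.4]
width: 0.0939
finger_force: 0.0
```

```bash
python3 -c "
from h import *
R=grasp();go(R,CAP)"
```

```text
t 2.55 tcp [465.1 -55.4  13.9] w 93.9 F [0.8 0.5 0.4] q [-0.71  0.98  0.26  2.23  1.27  0.56 -1.55]
shift [3.  1.1 0.4] rot [-0.22 -0.23 -0.26]
```

Request:
arm_command --pt "3 1 0 0 0 0 94" --pt "3 1 0 0 0 0 40" --pt "3 1 0 0 0 0 20" --pt "3 1 0 0 0 0 20" --pt "3 1 0 0 0 0 20" --grip_force 28

```text
time_s: 3.05
tcp_pos: [0.4652, -0.0538, 0.0113]
tool_rot: [[-0.19, 0.964, 0.187], [0.683, 0.267, -0.68], [-0.705, -0.001, -0.709]]
contact_force: [0.1, 0.8, -0.7]
width: 0.0655
finger_force: 0.0
```

Request:
arm_command --pt "0 0 0 0 0 0 20" --pt "0 0 0 0 0 0 20" --pt "0 0 0 0 0 0 20" --pt "0 0 0 0 0 0 20" --pt "0 0 0 0 0 0 20"

```text
time_s: 3.55
tcp_pos: [0.4652, -0.0537, 0.0113]
tool_rot: [[-0.19, 0.964, 0.188], [0.683, 0.267, -0.679], [-0.705, -0.001, -0.709]]
contact_force: [0.1, 0.4, -0.7]
width: 0.0291
finger_force: 28.0
```

```bash
python3 -c "
from h import *
R=grasp();go(R,CAP)"
```

```text
t 3.55 tcp [465.2 -53.7  11.3] w 29.1 F [ 0.1  0.4 -0.7] q [-0.71  0.98  0.26  2.23  1.26  0.56 -1.55]
shift [-0.1  0.5 -0.3] rot [-0.29 -0.18 -0.22]
```

Request:
arm_command --pt "-28 0 -28 0 0 0 20" --pt "-56 0 -56 0 0 0 20" --pt "-85 0 -85 0 0 0 20" --pt "-113 0 -113 0 0 0 20" --pt "-124 0 -124 0 0 0 20"

```text
time_s: 4.05
tcp_pos: [0.4659, -0.0544, 0.1895]
tool_rot: [[-0.187, 0.964, 0.189], [0.685, 0.266, -0.678], [-0.704, 0.003, -0.71]]
contact_force: [0.4, 0.4, -0.8]
width: 0.0291
finger_force: 28.0
```

```bash
python3 -c "
from h import *
R=end();print(R.round(2));go(R,PL+118*Z+80*Z)
c=imaging.read_camera('scene');cv2.imwrite('pics/s4.png',c['color'][:,:,::-1])"
```

```text
[[-0.1   0.99 -0.1 ]
 [ 0.7   0.14  0.7 ]
 [ 0.71 -0.   -0.71]]
t 4.05 tcp [465.9 -54.4 189.5] w 29.1 F [ 0.4  0.4 -0.8] q [-0.67  0.57  0.19  2.2   0.94  0.85 -1.04]
shift [-88.  195.9  89.4] rot [ 0.18 89.62  8.04]
```

View pics/s4.png

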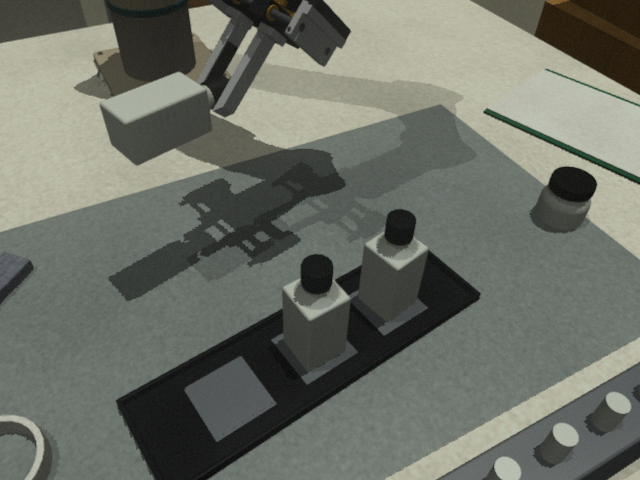

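The bottle hangs level by its cap at (215,90). Next: carry it to the place while turning it upright.

Request:
arm_command --pt "-8 18 8 0 8 0.7 20" --pt "-16 36 16 0 16 1.4 20" --pt "-24 54 24 0 24 2.1 20" --pt "-32 71 32 0 32 2.9 20" --pt "-40 89 40 0 40 3.6 20"

```text
time_s: 4.6
tcp_pos: [0.566, -0.0834, 0.1862]
tool_rot: [[-0.213, 0.976, 0.046], [0.972, 0.216, -0.094], [-0.101, 0.025, -0.995]]
contact_force: [1.2, 0.7, -1.8]
width: 0.0293
finger_force: 28.0
```

```bash
python3 -c "
from h import *
R=end();go(R,PL+118*Z+80*Z)"
```

```text
t 4.6 tcp [566.  -83.4 186.2] w 29.3 F [ 1.2  0.7 -1.8] q [ 0.15  0.52 -0.17  1.82  0.25  0.78  0.04]
shift [-65.  110.6   7. ] rot [-0.13 50.73  4.71]
```

Request:
arm_command --pt "-11 19 1 0 8.4 0.8 20" --pt "-22 38 2 0 16.8 1.6 20" --pt "-32 55 3 0 25.2 2.4 20" --pt "-43 73 4 0 33.6 3.2 20" --pt "-54 92 6 0 42 4 20"

```text
time_s: 5.1
tcp_pos: [0.6676, -0.1203, 0.188]
tool_rot: [[-0.122, 0.989, -0.081], [0.798, 0.146, 0.585], [0.59, 0.006, -0.807]]
contact_force: [1.2, 1.1, -1.2]
width: 0.0294
finger_force: 28.0
```

```bash
python3 -c "
from h import *
R=end();go(R,PL+118*Z+80*Z)"
```

```text
t 5.1 tcp [ 667.6 -120.3  188. ] w 29.4 F [ 1.2  1.1 -1.2] q [ 0.62  0.95 -0.45  1.16 -0.21  1.37  0.51]
shift [-4.6 19.8 -3.9] rot [0.11 8.81 0.42]
```

Request:
arm_command --pt "-5 20 -4 0 8 0.4 20" --pt "-5 20 -4 0 8.8 0.4 20" --pt "-5 20 -4 0 8.8 0.4 20" --pt "-5 20 -4 0 8.8 0.4 20" --pt "-5 20 -4 0 8.8 0.4 20"

```text
time_s: 5.6
tcp_pos: [0.6881, -0.1195, 0.192]
tool_rot: [[-0.108, 0.989, -0.1], [0.704, 0.147, 0.694], [0.702, 0.005, -0.713]]
contact_force: [0.1, 1.3, -0.3]
width: 0.0293
finger_force: 28.0
```

```bash
python3 -c "
from h import *
R=end();go(R,PL+118*Z+30*Z)
c=imaging.read_camera('scene');cv2.imwrite('pics/s5.png',c['color'][:,:,::-1])"
```

```text
t 5.6 tcp [ 688.1 -119.5  192. ] w 29.3 F [ 0.1  1.3 -0.3] q [ 0.63  1.05 -0.48  1.   -0.27  1.52  0.52]
shift [-40.1  -0.8  35.4] rot [-0.02  0.45  0.4 ]
```

View pics/s5.png

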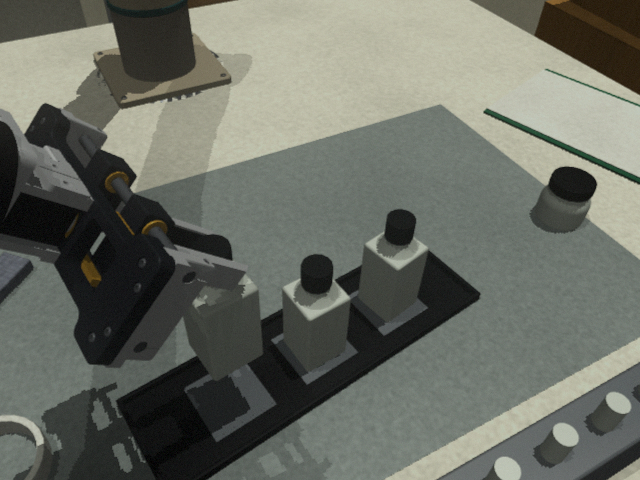

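The bottle is held upright over the place, its body around (225,325), clear of the neighbour at (317,320). Lowering to about 12 mm above the floor.

Request:
arm_command --pt "-14 0 12 0 0.5 0.4 20" --pt "-27 -1 24 0 0.5 0.4 20" --pt "-40 -1 36 0 0.5 0.4 20" --pt "-53 -1 48 0 0.5 0.4 20" --pt "-53 -1 48 0 0.5 0.4 20"

```text
time_s: 6.15
tcp_pos: [0.6853, -0.1253, 0.1128]
tool_rot: [[-0.092, 0.99, -0.106], [0.697, 0.14, 0.703], [0.711, -0.009, -0.703]]
contact_force: [0.4, -0.1, -0.1]
width: 0.0292
finger_force: 28.0
```

Request:
arm_command --pt "0 0 0 0 0 0 20" --pt "0 0 0 0 0 0 20" --pt "0 0 0 0 0 0 20"

```text
time_s: 6.45
tcp_pos: [0.6881, -0.1256, 0.1183]
tool_rot: [[-0.097, 0.99, -0.1], [0.699, 0.139, 0.702], [0.709, -0.002, -0.705]]
contact_force: [0.7, 0.1, -0.3]
width: 0.0292
finger_force: 28.0
```

```bash
python3 -c "
from h import *
R=end();go(R,PL+118*Z)
c=imaging.read_camera('scene');cv2.imwrite('pics/s6.png',cv2.resize(c['color'][230:450,110:370,::-1],None,fx=2.7,fy=2.7))
f=240/np.tan(np.radians(c['vertical_fov']/2))
g=c['color'].max(2)
# predicted corners of body base if held as planned (base 12 mm up) and shoulder
N=np.cross(U,Z)
s=manip.observe();gp=s['tcp_pos']*1000-19*s['tool_rot'][:,2];print('gp',gp.round(1))
for dz in(-118,-26):
  for a,b in((-25,-25),(-25,25),(25,-25),(25,25)):
    p=(gp+dz*Z+a*U+b*N)/1000-c['origin'];q=c['rotation'].T@p;print(dz,a,b,(f*q[:2]/q[2]+[c['cx'],c['cy']]).round(1), ((f*q[:2]/q[2]+[c['cx'],c['cy']]-[110,230])*2.7).round(0))
"
```

```text
t 6.45 tcp [ 688.1 -125.6  118.3] w 29.2 F [ 0.7  0.1 -0.3] q [ 0.64  1.14 -0.47  1.02 -0.26  1.44  0.57]
shift [-5.3  0.3  8.5] rot [ 0.04 -0.15 -0.18]
gp [ 690.  -138.9  131.7]
-118 -25 -25 [194.3 384.9] [228. 418.]
-118 -25 25 [218.9 423.3] [294. 522.]
-118 25 -25 [237.8 360. ] [345. 351.]
-118 25 25 [263.7 395.6] [415. 447.]
-26 -25 -25 [180.2 330.5] [189. 271.]
-26 -25 25 [207.4 371.1] [263. 381.]
-26 25 -25 [229.8 304.6] [324. 201.]
-26 25 25 [258.8 341.9] [402. 302.]
```

View pics/s6.png

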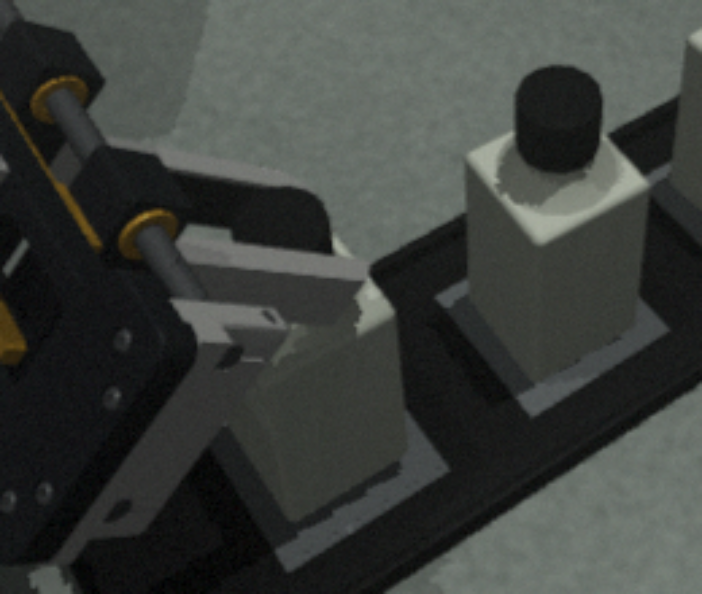

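In the crop the bottle's base corners are at (295,520) and (407,460). The calibration predicts (294,522) and (415,447), so the bottle is over the grey square. Lowering gently.

Request:
arm_command --pt "-2 0 4 0 0 0 20" --pt "-4 0 7 0 0 0 20" --pt "-4 0 7 0 0 0 20" --pt "-4 0 7 0 0 0 20"

```text
time_s: 6.9
tcp_pos: [0.6874, -0.1233, 0.1102]
tool_rot: [[-0.096, 0.99, -0.101], [0.698, 0.139, 0.702], [0.71, -0.003, -0.705]]
contact_force: [-0.3, -1.2, 3.1]
width: 0.0294
finger_force: 28.0
```

Request:
arm_command --pt "-0.7 0 0.7 0 0 0 20" --pt "-1 0 1 0 0 0 20" --pt "-1 0 1 0 0 0 20" --pt "-1 0 1 0 0 0 20"

```text
time_s: 7.3
tcp_pos: [0.6874, -0.1231, 0.1101]
tool_rot: [[-0.097, 0.99, -0.101], [0.697, 0.14, 0.703], [0.71, -0.002, -0.704]]
contact_force: [-1.5, -3.0, 8.3]
width: 0.0295
finger_force: 28.0
```

```bash
python3 -c "
from h import *
R=end();go(R,PL+118*Z)"
```

```text
t 7.3 tcp [ 687.4 -123.1  110.1] w 29.5 F [-1.5 -3.   8.3] q [ 0.64  1.15 -0.47  1.03 -0.26  1.43  0.57]
shift [-1.3  0.6  0.9] rot [ 0.02 -0.27 -0.18]
```

Request:
arm_command --pt "0.7 0 -0.7 0 0 0 20" --pt "0.7 0 -0.7 0 0 0 20" --pt "0.7 0 -0.7 0 0 0 35" --pt "0.7 0 -0.7 0 0 0 60" --pt "0.7 0 -0.7 0 0 0 60"

```text
time_s: 7.8
tcp_pos: [0.6869, -0.1233, 0.1082]
tool_rot: [[-0.095, 0.99, -0.102], [0.698, 0.14, 0.702], [0.709, -0.004, -0.705]]
contact_force: [-0.1, -0.4, -0.4]
width: 0.0475
finger_force: 0.0
```

Request:
arm_command --pt "0 0 0 0 0 0 60" --pt "0 0 0 0 0 0 60" --pt "0 0 0 0 0 0 60" --pt "0 0 0 0 0 0 60"

```text
time_s: 8.2
tcp_pos: [0.6872, -0.1234, 0.1091]
tool_rot: [[-0.096, 0.99, -0.101], [0.698, 0.139, 0.702], [0.709, -0.003, -0.705]]
contact_force: [-0.0, 0.9, 0.1]
width: 0.0602
finger_force: 0.0
```

Retreat straight back along the tool.

Request:
arm_command --pt "0 0 -20 0 0 0 60" --pt "0 0 -45 0 0 0 60" --pt "0 0 -75 0 0 0 60" --pt "0 0 -110 0 0 0 60" --pt "0 0 -140 0 0 0 60"

```text
time_s: 8.7
tcp_pos: [0.7014, -0.223, 0.2093]
tool_rot: [[-0.096, 0.99, -0.1], [0.699, 0.139, 0.702], [0.709, -0.003, -0.705]]
contact_force: [0.9, 0.0, 0.8]
width: 0.0604
finger_force: 0.0
```

Request:
arm_command --pt "0 0 -40 0 0 0 60" --pt "0 0 -60 0 0 0 60" --pt "0 0 -60 0 0 0 60" --pt "0 0 -60 0 0 0 60"

```text
time_s: 9.1
tcp_pos: [0.7028, -0.259, 0.2479]
tool_rot: [[-0.097, 0.991, -0.096], [0.698, 0.137, 0.703], [0.709, 0.001, -0.705]]
contact_force: [1.0, 1.1, -0.7]
width: 0.0599
finger_force: 0.0
```

```bash
python3 -c "
from h import *
R=end();go(R,PL+118*Z)
c=imaging.read_camera('scene');cv2.imwrite('pics/s7.png',c['color'][:,:,::-1])
c=imaging.read_camera('top');cv2.imwrite('pics/t7.png',c['color'][:,:,::-1])"
```

```text
t 9.1 tcp [ 702.8 -259.   247.9] w 59.9 F [ 1.   1.1 -0.7] q [ 0.68  1.23 -0.62  0.4  -0.12  1.98  0.44]
shift [ -2.6   3.9 195. ] rot [ 0.25 -0.16 -0.19]
```

View pics/s7.png

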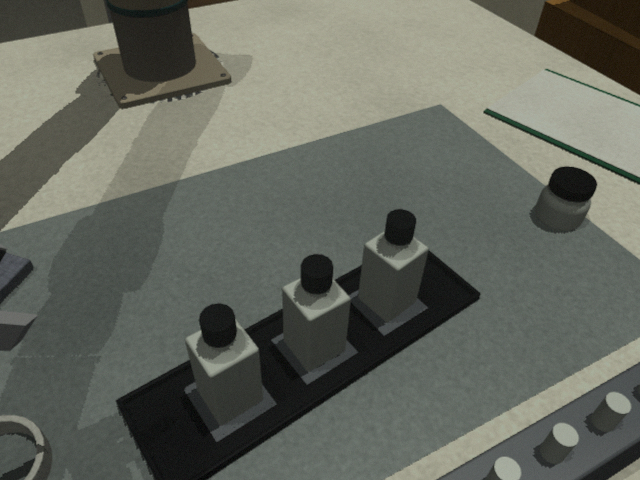

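View pics/t7.png

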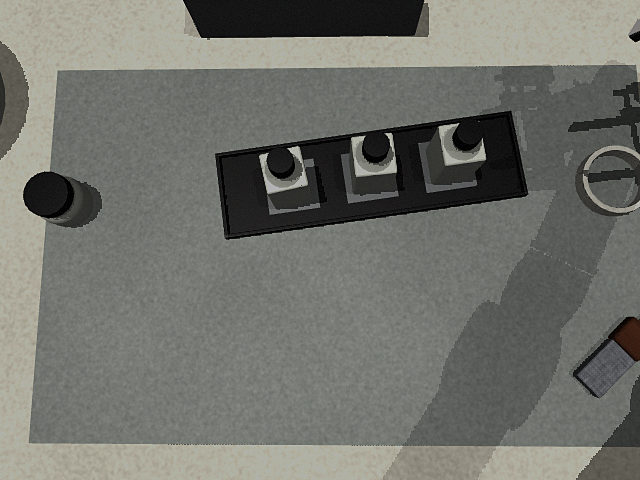

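All three bottles stand upright and in line. In the top view the caps are at (281,162), (376,148) and (468,135), evenly spaced, and the gripper is clear. Joint 6 is at the end of its range, so I'll ease it off, check the spacing in numbers, and sign off.

Request:
arm_command --pt "-5 0 20 0 0 0 60" --pt "-5 0 30 0 -4 0 60" --pt "-5 0 30 0 -8 0 60" --pt "-5 0 30 0 -8 0 60" --pt "-5 0 30 0 -8 0 60"

```text
time_s: 9.7
tcp_pos: [0.7004, -0.2418, 0.2236]
tool_rot: [[-0.109, 0.991, -0.082], [0.791, 0.136, 0.597], [0.602, -0.0, -0.798]]
contact_force: [-0.1, -0.7, -0.0]
width: 0.0599
finger_force: 0.0
```

```bash
python3 -c "
from h import *
go(end(),PL+118*Z)
c=imaging.read_camera('top');g=c['color'].max(2)
for u0,u1,v0,v1 in((255,310,140,195),(345,400,125,185),(435,490,118,172)):
    m=np.zeros(g.shape,bool);m[v0:v1,u0:u1]=1
    r=rect(c,m&(g>135),.096)[0];print(np.round(r[0],1),np.round(r[1],1),round(r[2],1))"
```

```text
t 9.7 tcp [ 700.4 -241.8  223.6] w 59.9 F [-0.1 -0.7 -0. ] q [ 0.69  1.11 -0.58  0.69 -0.05  1.74  0.46]
shift [ 25.7   4.  163.6] rot [ 0.2   7.96 -0.25]
[657.6  73.1] [48.1 48.3] 13.1
[675.3 -32.5] [48.1 48.4] 6.3
[ 688.8 -135.1] [48.1 48.2] 8.1
```

```bash
python3 -c "
from station import order
print(order.sign_off())"
```

```text
the job is handed in; nothing more can be done
None
```

The fallen bottle now stands upright, cap up, on the empty place, within about 2 mm of its centre and square with the tray. The other two bottles were not touched, and the job was handed in at about 10 s on the robot's clock.

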